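# Seat a board in the hold-down jig and start its screw

## Task

Push the fir block along the bench into the blue hold-down jig, square and flush against the wooden stop at the back of the jig. Then start the jig's hold-down screw: by its crank handle turn the screw backward (counter-clockwise from above) until it drops into the start of its thread, then forward (clockwise) one full turn from there, and finish with the gripper still closed on the crank handle, holding the started screw. Leave the pine piece, wax tin, cork block and tape measure where they lie.

Things in the scene. Friction and masses are not known exactly. Their poses are not given: they have to be found in the camera images.
- jig: Blue steel hold-down jig fixed to the bench. Origin on the bench, straight under the screw axis; +x = direction in which the block is pushed in, z up. Two posts (x -24 to 40 mm, inner faces at y = +-65, outer at +-89 mm, low feet out to 117 mm) carry a crossbar (z 50 to 66 mm, x -17 to 33 mm). The wooden stop's face is at x = 25 mm; it is 34 mm high.
- boss: Round steel boss standing on the crossbar, radius 26 mm, 36 mm tall (top 102 mm above the bench), the screw's thread inside; origin at the centre of its underside, on the screw axis. Its yaw differs from the jig's by up to 0.5 rad.
- seat (a point): Where the centre of the fir block (half-way up, z = 19 mm) lies when flush against the stop and centred: 35 mm before the jig's origin along the jig's x. Axes as the jig's. The block has 20 mm of play to each side between the posts.
- board_c (a point): Centre, half-way up, of the fir block: light brown wood, 89 x 120 x 38 mm (x, y, z), about 0.2 kg, loose on the bench 50 to 90 mm short of its seat, in line with the mouth within 9 mm. Its long side (y axis, 120 mm) lies along the jig's x within 0.13 rad. Too wide to grasp: push its outer end.
- board: The same fir block; origin at the centre of its underside, axes as board_c.
- hub (a point): Point on the screw's vertical axis on top of the red hub, about 135 mm above the bench; it rises and falls with the screw.
- handle: Black upright crank sleeve, 18 mm across, 26 mm tall; origin at its centre, about 160 mm above the bench, 45 mm from the screw axis. It spins freely on its pin and slides along it (5 mm down, 17 mm up, 0.5 N drag): gripped from above and carried round the circle at one height and orientation, it lets the screw rise and drop. Crank arm 14 mm below the sleeve; pin end 32 mm above its centre.
- screw (a joint): Turn of the screw, rad, growing forward (clockwise from above); starts at 0.8 to 2.8. Turned backward, it climbs to the thread's edge at 0 and falls 8 mm there (between 0.1 and -0.2); then forward it sinks 8 mm a turn. One full turn ends near 6.2. Turning takes about 1 N at the handle; it stays where it is left.
- screw_lift (a joint): Height of the screw, m: 0 at the thread's edge, -0.001 to -0.005 at the start, -0.008 just after the drop, -0.016 one turn after it. Only the screw's own weight (0.4 kg) lowers it at the drop.
- pine_piece: Bystander: flat pale pine piece 45 x 100 x 18 mm; origin at the centre of its underside.
- wax: Bystander: round tin, 67 mm across, 33 mm tall, green lid; origin at the centre of its underside.
- cork_block: Bystander: cork sanding block 62 x 112 x 29 mm; origin at the centre of its underside.
- tape: Bystander: yellow tape measure 39 x 84 x 64 mm; origin at the centre of its underside.

How it is judged:
By the outcome, as a careful person would: the job done as asked, in the order asked, and still so for the second after the job is handed in, while the arm keeps its last pose, push and grip.
It also fails if it takes over 58 s, if anything falls off the work surface, if the arm or the gripper's body presses on something with over 40 N, if the wrist force passes 120 N, or if a joint passes its speed limit or range.

## Robot

A 6-joint arm with a two-finger parallel gripper is mounted at the origin on a cart in front of the work surface, level with it; the furniture and walls round the work are solid. World frame = base frame: x ahead of the robot, y to its left, z up, the work surface at z = 0. Lengths are in mm, angles in rad, forces in N, time in s.
With the tool pointing down it reaches from about 275 to 725 mm from the base axis. Payload 5.6 kg.
Tool frame: the origin (TCP) lies midway between the tips of the shut fingers; the grasp point (between the pads) lies 19 mm behind it (bot.pinch_z is the distance from the TCP to the grasp point, in mm); z points along the fingers, y is the line along which they close (so a half turn about z gives the same grasp; the last joint's range is limited). The gripper opens to 85 mm and grips with 20 to 120 N. Pads are 22 mm wide; open, the fingers measure 114 mm over their backs; the gripper's body (76 mm by 85 mm) begins 54 mm behind the grasp point. The pads swing forward as they close: fully open they stand 13 mm farther back than shut.
Start: joints at [-1.06, 0.255, 0.108, 0, -1.424, -0.285], TCP at [123.158, -536.027, 231.283] pointing down, gripper open.
Joint ranges: [-2.95, 2.95], [-1.21, 1.97], [-1.09, 1.5], [-2.87, 1.71], [-2.94, -0.07], [-3.05, 3.05]. Speed limits (rad/s): [2.57, 2.57, 3.14, 3.14, 3.14, 3.14].

## Interface

Orientations are given as a unit quaternion [x, y, z, w].
In Python, from cell import bot gives the robot as it stands.
- The arm moves only by the shell command python3 -m pendant 'ROWS' [FORCE]. ROWS is JSON, a list of rows, each an object with "rot": the turn, a rotation vector about the tool's x, y, z normalised to -1 to 1, where 1 is 45 degrees, a list of three; "xyz": the shift along the tool's x, y, z normalised to -1 to 1, where 1 is 0.15 m, a list of three; "gripper": the closure, from -1 (fully open) to 1 (shut). A call has 1 to 20 rows; each row is the pose to reach, as a shift and turn from the pose commanded when the call began, along the tool's axes at that moment; what a row does not reach only later rows make up. A row lasts 1/10 s, in which the tool goes at most 50 mm and 8.59 degrees, less where a joint would pass 70% of its speed; a pose out of reach is approached as far as the arm can. A call with a number of a shift or a turn outside -1 to 1 is refused whole. A call with a gripper value outside its range is refused whole. The fingers move at their own pace and stop on an object; FORCE is the grip in N (left out, the last holds). Time passes only in rows, so rows that repeat a pose let the fingers close. It gives the time, the measured TCP pose, the force, the opening and the grip force at its end, in the units of the state.
- bot.state(): the state, without advancing time (a new reading comes with each control period).
- bot.camera(name): name is "scene" or "top" or "wrist"; returns the picture (400x640x3 uint8, blue, green, red); there is no depth.
- bot.camera_info(name): a dict with "mtx" (3x3 intrinsics, pixels), "D" ([k1, k2, p1, p2, k3] as OpenCV has them; the pictures are not rectified), "R" (3x3) and "t" (3): a world point X has camera coordinates R X + t; the wrist camera has in their place "tool_from_camera" (4x4, takes a point from camera to tool coordinates, whose origin is the TCP and whose axes are the flange's). Camera axes: x right, y down, z forward; pixel columns grow to the right and rows downward; lengths in mm; the calibration is good to about 2 mm. A picture is of the moment at which its call begins: read the wrist's pose just before it. camera_info takes no time and is no camera call.
- bot.job_done(): hands the job in; it is judged then, once.
Trained networks look in the newest picture that a camera, given by its name, has taken for a name from the list of things; names that differ only in an ending like _2 or _b are one class to them, and where a whole thing is asked for, a point or a joint stands for the part that bears it (a point fixed in the world has none). Each returns a list of dicts, best first, with "score" (0 to 1); they miss things now and then, are a little off and sometimes report something else, mostly with a low value. They report only what shows in the picture. A call takes as long as a camera call.
- bot.recognise(label, camera): "extent" ([left, top, width, height] in pixels, round what is visible of it).
- bot.pinpoint(label, camera): "centre" ([column, row] in pixels: a listed point, or the origin of a listed thing).
The state is a dict: "time_s": time; "joints": joint angles; "qvel": joint speeds; "effort": joint torques, N m; "ee_pos": TCP position; "tcp_rot": TCP orientation; "wrist_force": force on the tool from outside, world axes, zero at the start; "ft_torque": the same for the moment, N m; "gripper_width": finger opening in mm; "grip_force": force on a finger pad.
Only numpy, scipy, OpenCV 4.12 (cv2) and the standard library are available. Lean on these libraries where they do the work, as an engineer would, in place of code of your own. Each camera call takes 0.05 s, during which the arm holds its last target. There are 200 camera calls.

## Working session

There is one attempt and no reset: what is moved stays moved. The work goes in short steps, Python scripts to look and compute and a shell command to move; the robot and the scene stay as the last step left them, time stands still between calls to the robot, and variables do not carry over. Pictures are saved under pics/ and viewed, at most 10 in all, crops included, and the job is handed in when it is done.

```bash
ls; mkdir -p pics; cat > h.py <<'E'
import numpy as np, cv2, json
from cell import bot
from scipy.spatial.transform import Rotation as Ro
def cam(name):
    i=bot.camera_info(name); K=np.array(i['mtx'],float); D=np.array(i['D'],float)
    if 'R' in i: return K,D,np.array(i['R']),np.array(i['t'],float).ravel()
    s=bot.state(); T=np.eye(4); T[:3,:3]=Ro.from_quat(s['tcp_rot']).as_matrix(); T[:3,3]=s['ee_pos']
    C=T@np.array(i['tool_from_camera']); R=C[:3,:3].T
    return K,D,R,-R@C[:3,3]
def ray(c,px):
    K,D,R,t=c
    p=cv2.undistortPoints(np.array([[px]],float),K,D)[0,0]
    return -R.T@t, R.T@np.array([p[0],p[1],1.])
def atz(c,px,z):
    o,d=ray(c,px); return o+d*(z-o[2])/d[2]
def proj(c,P):
    K,D,R,t=c
    return cv2.projectPoints(np.array(P,float).reshape(-1,3),cv2.Rodrigues(R)[0],t,K,D)[0].reshape(-1,2)
def tri(rs):
    A=0;b=0
    for o,d in rs:
        d=d/np.linalg.norm(d);M=np.eye(3)-np.outer(d,d);A=A+M;b=b+M@o
    return np.linalg.solve(A,b)
def pp(l,n):
    r=bot.pinpoint(l,n); return [(np.round(x['centre'],1).tolist(),round(x['score'],2)) for x in r[:2]]
E
python3 - <<'E'
from h import *
for n in ('scene','top'):
    cv2.imwrite(f'pics/{n}0.png',bot.camera(n)); c=cam(n); print(n,'campos',(-c[2].T@c[3]).round())
    for l,z in (('jig',0),('boss',66),('seat',19),('board_c',19),('board',0),('hub',135),('handle',160),('pine_piece',0),('wax',0),('cork_block',0),('tape',0)):
        r=pp(l,n); print(l,r,[atz(c,q[0],z)[:2].round().tolist() for q in r])
print(bot.state())
E
```

```text
pics
scene campos [ 36. 653. 919.]
jig [([298.3, 233.4], 0.9)] [[554.0, 252.0]]
boss [([297.8, 214.2], 0.87)] [[564.0, 245.0]]
seat [([302.1, 236.3], 0.96)] [[530.0, 259.0]]
board_c [([318.3, 264.4], 0.98), ([319.0, 265.7], 0.84)] [[441.0, 282.0], [437.0, 283.0]]
board [([318.3, 264.4], 0.98), ([319.0, 265.7], 0.84)] [[449.0, 274.0], [445.0, 275.0]]
hub [([297.7, 201.9], 0.69)] [[550.0, 255.0]]
handle [([287.1, 179.8], 0.6)] [[603.0, 244.0]]
pine_piece [([362.4, 167.1], 0.84)] [[619.0, -46.0]]
wax [([395.0, 191.1], 0.68)] [[492.0, -51.0]]
cork_block [([372.1, 211.9], 0.8)] [[480.0, 53.0]]
tape [([202.1, 285.2], 0.79), ([320.7, 266.2], 0.62)] [[584.0, 524.0], [441.0, 273.0]]
top campos [ 335.  235. 1197.]
jig [([310.2, 209.2], 0.68)] [[546.0, 265.0]]
boss [([311.0, 205.3], 0.89), ([306.7, 247.2], 0.56)] [[545.0, 261.0], [433.0, 272.0]]
seat [([420.6, 233.1], 0.63)] [[475.0, -41.0]]
board_c [([302.1, 245.9], 0.95), ([306.8, 245.3], 0.56)] [[441.0, 287.0], [442.0, 274.0]]
board [([302.1, 245.9], 0.95), ([306.8, 245.3], 0.56)] [[442.0, 287.0], [444.0, 274.0]]
hub [([313.8, 200.9], 0.75)]
[... 232 characters left out ...]
me_s': 1.2, 'joints': array([-1.06039706e+00,  2.55106617e-01,  1.08190920e-01,  3.71272654e-05,
       -1.42389909e+00, -2.84580102e-01]), 'qvel': array([ 0.0006822 , -0.00119173, -0.00043685, -0.00111604,  0.00157821,
       -0.00092842]), 'effort': array([-7.94779262e-04, -3.86413729e+01,  2.38070226e+01,  5.36804885e+00,
       -6.49291142e-04, -3.47315563e-05]), 'ee_pos': array([ 123.14692067, -536.03137835,  231.28172954]), 'tcp_rot': array([-1.12672529e-01,  9.93632176e-01,  1.40066368e-06, -2.05045009e-05]), 'wrist_force': array([ 0.24156668, -0.21459418,  0.00067898]), 'ft_torque': array([-0.01208456,  0.02903888, -0.04591102]), 'grip_force': 0.0, 'gripper_width': 85.33015118616846}
```

```bash
python3 - <<'E'
import cv2
a=cv2.imread('pics/scene0.png')[130:330,170:430]; b=cv2.imread('pics/top0.png')[130:330,190:450]
v=cv2.vconcat([cv2.resize(a,(780,600))[:,:]]); cv2.imwrite('pics/a.png',v)
cv2.imwrite('pics/b.png',cv2.resize(b,(780,600)))
E
```

```text
(no output)
```

View pics/a.png

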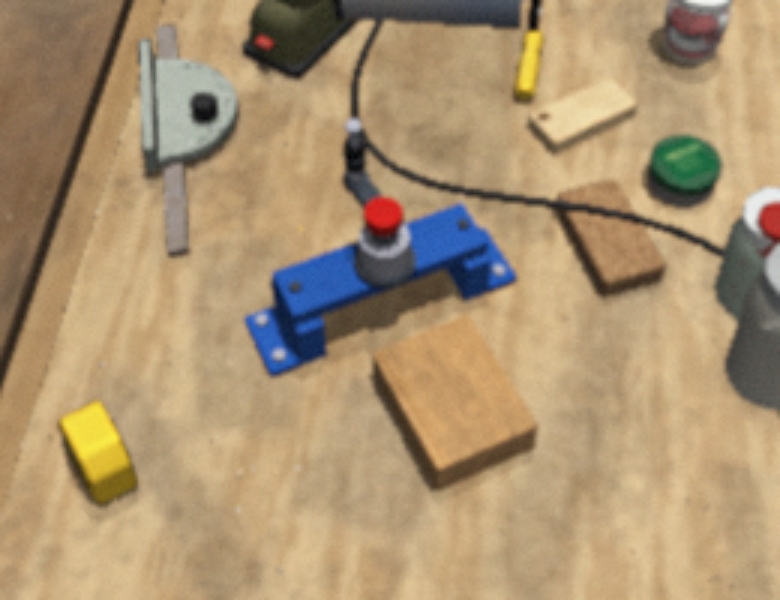

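View pics/b.png

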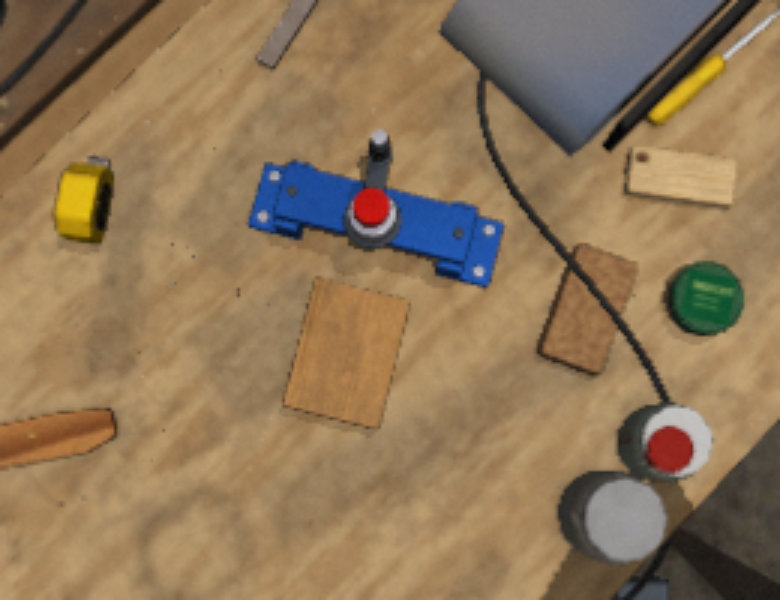

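The views show the jig's crossbar (crop b 275–475, 165–270), crank handle on the far side (378,145), the fir block in front (284–410, 278–428). All four corners of the block and four foot bolts are visible, so I'll compute poses from them.

```bash
python3 - <<'E'
from h import *
c=cam('top'); s=cam('scene')
def T(p,z): return atz(c,(190+p[0]/3,130+p[1]/3),z)
def S(p,z): return atz(s,(170+p[0]/3,130+p[1]/3),z)
f=[T(p,8) for p in ((274,175),(262,216),(489,230),(478,271))]
g=[S(p,8) for p in ((261,318),(278,354),(498,268))]
print('feet',np.round(f),np.mean(f,0)); print('scene feet',np.round(g))
b=np.array([T(p,38) for p in ((316,278),(410,298),(377,428),(284,405))])
print('board',b.round(1),b.mean(0), 'yaw long',[np.arctan2(*(d[1::-1])) for d in (b[0]-b[3],b[1]-b[2])],'short',[np.arctan2(-d[0],d[1]) for d in (b[0]-b[1],b[3]-b[2])])
b=np.array([S(p,38) for p in ((374,362),(466,317),(536,430),(437,473))]);print('board scene',b.round(1),b.mean(0))
print('jig yaw',[np.arctan2(-d[0],d[1]) for d in (f[0]-f[2],f[1]-f[3],T((292,191),66)-T((458,233),66),S((295,287),66)-S((464,225),66))])
print('bar mid',(T((292,191),66)+T((458,233),66))/2,(S((295,287),66)+S((464,225),66))/2)
r=lambda a,o,p:ray(a,(o+p[0]/3,130+p[1]/3))
print('hub',tri([r(c,190,(371,207)),r(s,170,(384,214))]))
print('pin top',tri([r(c,190,(378,138)),r(s,170,(354,126))]))
print('sleeve',tri([r(c,190,(379,150)),r(s,170,(355,150))]))
E
```

```text
feet [[605. 347.   8.]
 [566. 358.   8.]
 [552. 144.   8.]
 [513. 155.   8.]] [558.9263042  251.19808578   8.        ]
scene feet [[612. 343.   8.]
 [572. 353.   8.]
 [521. 150.   8.]]
board [[502.3 304.7  38. ]
 [483.9 219.3  38. ]
 [367.1 249.1  38. ]
 [387.5 332.4  38. ]] [435.18016164 276.33710603  38.        ] yaw long [np.float64(-0.23670059384735204), np.float64(-0.24995594340233668)] short [np.float64(-0.21210788738517394), np.float64(-0.23998215562118952)]
board scene [[498.4 308.2  38. ]
 [483.9 221.6  38. ]
 [367.8 251.   38. ]
 [389.1 334.6  38. ]] [434.80051231 278.85697243  38.        ]
jig yaw [np.float64(-0.25672717735216116), np.float64(-0.25384723266334364), np.float64(-0.2536148387925898), np.float64(-0.25900333941926784)]
bar mid [557.92345166 250.94556802  66.        ] [562.49810092 248.1467228   66.        ]
hub [548.81030423 253.60975564 136.78041309]
pin top [592.60990687 246.86262376 197.26552893]
sleeve [590.11563393 247.24417679 171.86156781]
```

```bash
cat >> h.py <<'E'
def go(P,a,T=None):
    """print xyz,rot (pendant units) from present measured pose to world P, tool-down yaw a (y_tool=(-sin a,cos a))"""
    s=bot.state(); R=Ro.from_quat(s['tcp_rot'])
    d=R.inv().apply(np.array(P)-s['ee_pos'])/150
    Rt=Ro.from_matrix(np.array([[-np.cos(a),-np.sin(a),0],[-np.sin(a),np.cos(a),0],[0,0,-1]]))
    print('xyz',d.round(3),'rot',((R.inv()*Rt).as_rotvec()/(np.pi/4)).round(3))
E
M="python3 -m pendant"
$M '[{"xyz":[-0.5,0.5,-0.75],"rot":[0,0,0],"gripper":-1},{"xyz":[-1,1,-0.75],"rot":[0,0,0],"gripper":-1},{"xyz":[-1,1,-0.75],"rot":[0,0,0],"gripper":-1},{"xyz":[-1,1,-0.75],"rot":[0,0,0],"gripper":-1},{"xyz":[-1,1,-0.75],"rot":[0,0,0],"gripper":-1},{"xyz":[-1,1,-0.75],"rot":[0,0,0],"gripper":-1}]'
$M '[{"xyz":[-1,1,0],"rot":[0,0,0],"gripper":-0.3},{"xyz":[-1,1,0],"rot":[0,0,0],"gripper":-0.3},{"xyz":[-1,1,0],"rot":[0,0,0],"gripper":-0.3},{"xyz":[-1,1,0],"rot":[0,0,0],"gripper":-0.3},{"xyz":[-1,1,0],"rot":[0,0,0],"gripper":-0.3}]'
```

```text
time_s: 1.8
ee_pos: [238.0, -354.2, 347.1]
tcp_rot: [-0.115, 0.993, -0.002, 0.003]
wrist_force: [-0.4, 0.3, -0.1]
gripper_width: 85.6
grip_force: 0.0
time_s: 2.3
ee_pos: [349.9, -173.4, 343.3]
tcp_rot: [-0.115, 0.993, 0.001, 0.0]
wrist_force: [0.4, -0.4, -0.1]
gripper_width: 55.6
grip_force: 0.0
```

```bash
M="python3 -m pendant"
$M '[{"xyz":[-0.22,1,0],"rot":[0,0,0.3],"gripper":-0.3},{"xyz":[-0.22,1,0],"rot":[0,0,0.61],"gripper":-0.3},{"xyz":[-0.22,1,0],"rot":[0,0,0.61],"gripper":-0.3},{"xyz":[-0.22,1,0],"rot":[0,0,0.61],"gripper":-0.3},{"xyz":[-0.22,1,0],"rot":[0,0,0.61],"gripper":-0.3}]'
$M '[{"xyz":[0.25,1,0],"rot":[0,0,0],"gripper":-0.3},{"xyz":[0.25,1,0],"rot":[0,0,0],"gripper":-0.3},{"xyz":[0.25,1,0],"rot":[0,0,0],"gripper":-0.3},{"xyz":[0.25,1,0],"rot":[0,0,0],"gripper":-0.3}]'
$M '[{"xyz":[0.25,1,0],"rot":[0,0,0],"gripper":-0.3},{"xyz":[0.25,1,0],"rot":[0,0,0],"gripper":-0.3},{"xyz":[0.25,1,0],"rot":[0,0,0],"gripper":-0.3},{"xyz":[0.25,1,0],"rot":[0,0,0],"gripper":-0.3},{"xyz":[0.25,1,0],"rot":[0,0,0],"gripper":-0.3}]'
python3 - <<'E'
from h import *
s=bot.state();print(s['joints'].round(2))
c=cam('wrist');cv2.imwrite('pics/w1.png',bot.camera('wrist'))
np.save('w1c.npy',np.array([*c[2].ravel(),*c[3]]))
for l,z in (('jig',0),('boss',66),('seat',19),('board_c',19),('hub',135),('handle',160)):
    r=pp(l,'wrist'); print(l,r,[atz(c,q[0],z)[:2].round(1).tolist() for q in r])
go((352,299,120),-.255)
E
```

```text
time_s: 2.8
ee_pos: [346.8, -20.9, 343.5]
tcp_rot: [0.127, 0.992, 0.0, -0.0]
wrist_force: [0.7, -0.7, 0.7]
gripper_width: 55.7
grip_force: 0.0
time_s: 3.2
ee_pos: [347.8, 135.6, 342.5]
tcp_rot: [0.124, 0.992, -0.0, -0.001]
wrist_force: [0.3, 0.1, -0.1]
gripper_width: 55.6
grip_force: 0.0
time_s: 3.7
ee_pos: [349.7, 286.9, 342.8]
tcp_rot: [0.126, 0.992, -0.001, -0.0]
wrist_force: [0.5, -0.8, 0.2]
gripper_width: 55.5
grip_force: 0.0
[ 1.04  0.05  0.14  0.   -1.66 -2.86]
jig [([330.6, 283.5], 0.97), ([336.7, 385.5], 0.23)] [[554.2, 254.4], [751.9, 216.5]]
boss [([330.9, 305.5], 0.79)] [[549.0, 253.8]]
seat [] []
board_c [([327.8, 215.7], 0.9), ([327.4, 208.2], 0.58)] [[438.2, 278.4], [427.4, 280.5]]
hub [([333.5, 343.0], 0.97)] [[554.5, 253.1]]
handle [([336.6, 383.1], 0.68), ([329.5, 283.5], 0.63)] [[589.9, 247.0], [460.7, 270.6]]
xyz [0.009 0.09  1.495] rot [0.001 0.    0.001]
```

View pics/w1.png

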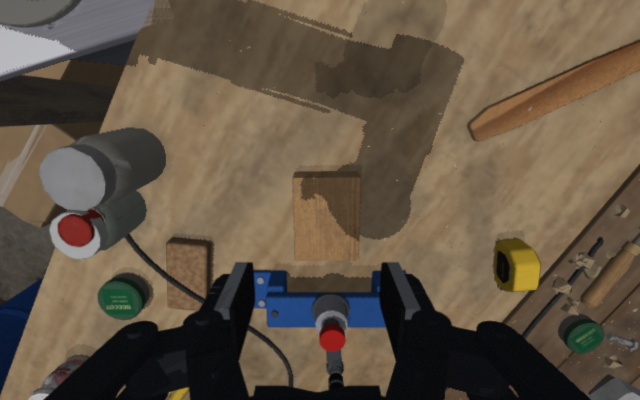

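The wrist view shows the block (293–360, 171–260) aligned with the mouth, the jig behind it (252–385, 270–328), and the handle at about (336,380). Now I'll lower the arm behind the block.

```bash
M="python3 -m pendant"
$M '[{"xyz":[0,0.09,0.33],"rot":[0,0,0],"gripper":-0.3},{"xyz":[0,0.09,0.66],"rot":[0,0,0],"gripper":-0.3},{"xyz":[0,0.09,1],"rot":[0,0,0],"gripper":-0.3},{"xyz":[0,0.09,1],"rot":[0,0,0],"gripper":-0.3}]'
$M '[{"xyz":[0,0,0.33],"rot":[0,0,0],"gripper":-0.3},{"xyz":[0,0,0.66],"rot":[0,0,0],"gripper":-0.3},{"xyz":[0,0,0.9],"rot":[0,0,0],"gripper":-0.3},{"xyz":[0,0,0.9],"rot":[0,0,0],"gripper":-0.3}]'
python3 - <<'E'
from h import *
c=cam('wrist');cv2.imwrite('pics/w2.png',bot.camera('wrist'))
o=np.array([551.5,252.5,0]);a=-.255
go((353.7,299.7,10),a)
E
```

```text
time_s: 4.45
ee_pos: [349.1, 294.4, 186.7]
tcp_rot: [0.127, 0.992, -0.007, -0.004]
wrist_force: [-0.5, -0.1, -0.2]
gripper_width: 55.5
grip_force: 0.0
time_s: 4.85
ee_pos: [352.3, 298.2, 57.3]
tcp_rot: [0.127, 0.992, -0.002, -0.001]
wrist_force: [0.6, -1.0, 0.7]
gripper_width: 55.5
grip_force: 0.0
xyz [ 0.001 -0.001  0.334] rot [-0.001  0.001  0.003]
```

View pics/w2.png

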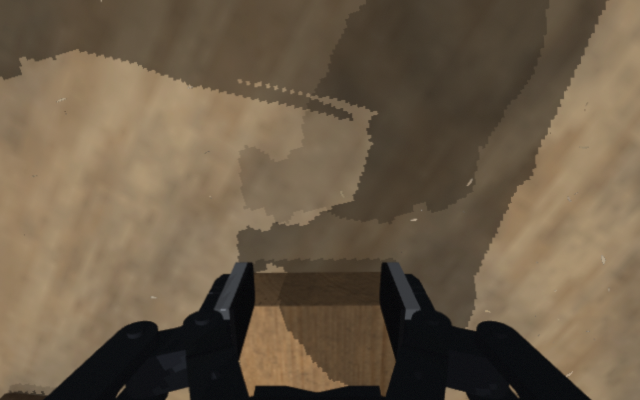

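The block's outer end face shows at rows 272–304 between the fingers; I'll check the clearance by calculation.

```bash
python3 - <<'E'
from h import *
c=cam('wrist');s=bot.state();R=Ro.from_quat(s['tcp_rot'])
for p,z in (((320,272),0),((320,304),38),((250,304),38),((388,305),38)):
    print(R.inv().apply(atz(c,p,z)-s['ee_pos']).round(1))
E
```

```text
[-30.7   1.3  60.1]
[-29.    1.   22.1]
[-28.9 -36.4  22.1]
[-29.7  37.4  22.1]
```

```bash
M="python3 -m pendant"
$M '[{"xyz":[0,0,0.16],"rot":[0,0,0],"gripper":-0.3},{"xyz":[0,0,0.32],"rot":[0,0,0],"gripper":-0.3},{"xyz":[0,0,0.32],"rot":[0,0,0],"gripper":-0.3}]'
$M '[{"xyz":[-0.1,0,0],"rot":[0,0,0],"gripper":-0.3},{"xyz":[-0.15,0,0],"rot":[0,0,0],"gripper":-0.3},{"xyz":[-0.2,0,0],"rot":[0,0,0],"gripper":-0.3},{"xyz":[-0.25,0,0],"rot":[0,0,0],"gripper":-0.3},{"xyz":[-0.3,0,0],"rot":[0,0,0],"gripper":-0.3},{"xyz":[-0.35,0,0],"rot":[0,0,0],"gripper":-0.3},{"xyz":[-0.4,0,0],"rot":[0,0,0],"gripper":-0.3},{"xyz":[-0.45,0,0],"rot":[0,0,0],"gripper":-0.3},{"xyz":[-0.5,0,0],"rot":[0,0,0],"gripper":-0.3},{"xyz":[-0.55,0,0],"rot":[0,0,0],"gripper":-0.3},{"xyz":[-0.55,0,0],"rot":[0,0,0],"gripper":-0.3}]'
python3 - <<'E'
from h import *
for n in ('top','wrist'):
    bot.camera(n); c=cam(n); r=pp('board_c',n); print(n,r,[atz(c,q[0],19)[:2].round(1).tolist() for q in r])
go((551.5-106*.968,252.5+106*.252+0,10),-.255)
E
```

```text
time_s: 5.2
ee_pos: [353.7, 300.4, 12.1]
tcp_rot: [0.126, 0.992, 0.0, 0.0]
wrist_force: [-0.3, -0.3, -0.2]
gripper_width: 55.7
grip_force: 0.0
time_s: 6.3
ee_pos: [433.9, 278.5, 10.7]
tcp_rot: [0.127, 0.992, -0.0, 0.0]
wrist_force: [0.5, 0.2, 0.7]
gripper_width: 55.3
grip_force: 0.0
top [([313.2, 224.1], 0.62), ([312.6, 222.1], 0.61)] [[501.0, 256.2], [506.6, 257.9]]
wrist [([314.3, 381.1], 0.73)] [[481.9, 263.8]]
xyz [-0.103  0.031  0.005] rot [-0.     0.     0.002]
```

```bash
M="python3 -m pendant"
$M '[{"xyz":[-0.02,0,0],"rot":[0,0,0],"gripper":-0.3},{"xyz":[-0.04,0,0],"rot":[0,0,0],"gripper":-0.3},{"xyz":[-0.06,0,0],"rot":[0,0,0],"gripper":-0.3},{"xyz":[-0.07,0,0],"rot":[0,0,0],"gripper":-0.3},{"xyz":[-0.07,0,0],"rot":[0,0,0],"gripper":-0.3}]'
$M '[{"xyz":[-0.01,0,0],"rot":[0,0,0],"gripper":-0.3},{"xyz":[-0.02,0,0],"rot":[0,0,0],"gripper":-0.3},{"xyz":[-0.02,0,0],"rot":[0,0,0],"gripper":-0.3}]'
$M '[{"xyz":[-0.01,0,0],"rot":[0,0,0],"gripper":-0.3},{"xyz":[-0.02,0,0],"rot":[0,0,0],"gripper":-0.3},{"xyz":[-0.02,0,0],"rot":[0,0,0],"gripper":-0.3}]'
```

```text
time_s: 7.0
ee_pos: [443.3, 276.0, 10.8]
tcp_rot: [0.126, 0.992, 0.0, 0.0]
wrist_force: [-0.2, 0.6, 0.1]
gripper_width: 55.5
grip_force: 0.0
time_s: 7.3
ee_pos: [446.0, 275.3, 10.8]
tcp_rot: [0.126, 0.992, 0.0, 0.0]
wrist_force: [-0.8, 0.7, 0.1]
gripper_width: 55.8
grip_force: 0.3
time_s: 7.6
ee_pos: [449.0, 274.5, 10.8]
tcp_rot: [0.126, 0.992, -0.0, 0.0]
wrist_force: [-1.1, -0.0, -0.0]
gripper_width: 55.2
grip_force: 0.3
```

```bash
M="python3 -m pendant"
$M '[{"xyz":[-0.01,0,0],"rot":[0,0,0],"gripper":-0.3},{"xyz":[-0.02,0,0],"rot":[0,0,0],"gripper":-0.3},{"xyz":[-0.02,0,0],"rot":[0,0,0],"gripper":-0.3}]'
$M '[{"xyz":[-0.01,0,0],"rot":[0,0,0],"gripper":-0.3},{"xyz":[-0.01,0,0],"rot":[0,0,0],"gripper":-0.3}]'
$M '[{"xyz":[-0.01,0,0],"rot":[0,0,0],"gripper":-0.3},{"xyz":[-0.01,0,0],"rot":[0,0,0],"gripper":-0.3}]'
$M '[{"xyz":[-0.01,0,0],"rot":[0,0,0],"gripper":-0.3},{"xyz":[-0.01,0,0],"rot":[0,0,0],"gripper":-0.3}]'
```

```text
time_s: 7.9
ee_pos: [449.9, 274.2, 10.8]
tcp_rot: [0.127, 0.992, 0.0, -0.002]
wrist_force: [-10.4, 3.7, 6.2]
gripper_width: 55.4
grip_force: 5.6
time_s: 8.1
ee_pos: [449.9, 274.2, 10.8]
tcp_rot: [0.127, 0.992, 0.0, -0.003]
wrist_force: [-17.7, 6.3, 11.9]
gripper_width: 55.7
grip_force: 9.2
time_s: 8.3
ee_pos: [449.9, 274.2, 10.8]
tcp_rot: [0.127, 0.992, 0.0, -0.004]
wrist_force: [-23.9, 9.0, 15.5]
gripper_width: 55.9
grip_force: 12.8
time_s: 8.5
ee_pos: [449.9, 274.2, 10.8]
tcp_rot: [0.127, 0.992, 0.0, -0.005]
wrist_force: [-30.7, 9.7, 20.0]
gripper_width: 55.5
grip_force: 16.4
```

```bash
M="python3 -m pendant"
$M '[{"xyz":[0.02,0,0],"rot":[0,0,0],"gripper":-0.3},{"xyz":[0.04,0,0],"rot":[0,0,0],"gripper":-0.3},{"xyz":[0.2,0,0],"rot":[0,0,0],"gripper":-0.3},{"xyz":[0.5,0,0],"rot":[0,0,0],"gripper":-0.3},{"xyz":[0.6,0,-0.3],"rot":[0,0,0],"gripper":-0.3},{"xyz":[0.6,0,-0.6],"rot":[0,0,0],"gripper":-0.3},{"xyz":[0.6,0,-1],"rot":[0,0,0],"gripper":-0.3},{"xyz":[0.6,0,-1],"rot":[0,0,0],"gripper":-0.3}]'
$M '[{"xyz":[0.1,0,-0.3],"rot":[0,0,0],"gripper":-0.3},{"xyz":[0.2,0,-0.6],"rot":[0,0,0],"gripper":-0.3},{"xyz":[0.2,0,-0.8],"rot":[0,0,0],"gripper":-0.3},{"xyz":[0.2,0,-0.8],"rot":[0,0,0],"gripper":-0.3}]'
python3 - <<'E'
from h import *
im=bot.camera('wrist');c=cam('wrist');print(bot.state()['ee_pos'])
for l,z in (('board_c',19),('hub',133),('handle',160)):
    r=pp(l,'wrist'); print(l,r,[atz(c,q[0],z)[:2].round(1).tolist() for q in r])
cv2.imwrite('pics/w3.png',cv2.resize(im[150:400,160:500],None,fx=2.3,fy=2.3))
E
```

```text
time_s: 9.3
ee_pos: [371.7, 297.6, 167.2]
tcp_rot: [0.126, 0.992, 0.005, 0.004]
wrist_force: [0.8, 0.8, -0.9]
gripper_width: 55.5
grip_force: 0.0
time_s: 9.7
ee_pos: [341.6, 304.3, 285.5]
tcp_rot: [0.126, 0.992, 0.004, 0.003]
wrist_force: [-0.6, 0.7, -0.3]
gripper_width: 55.7
grip_force: 0.0
[340.70967956 303.68916308 282.69465283]
board_c [([310.5, 288.6], 0.79), ([313.0, 299.4], 0.74)] [[501.1, 254.1], [517.7, 253.0]]
hub [([317.1, 387.3], 0.95)] [[549.9, 249.5]]
handle [] []
```

View pics/w3.png

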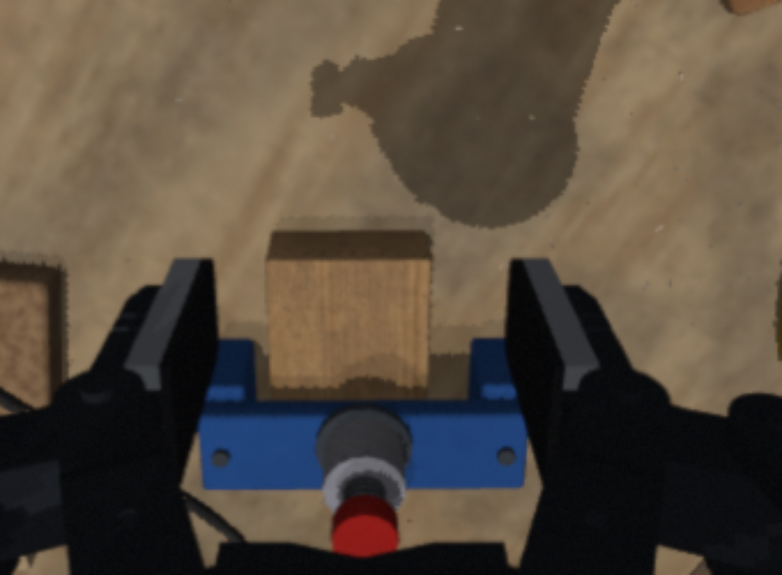

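The block sits square with the crossbar, its front hidden under the bar, with a gap on both sides (crop 255–267 left, 430–470 right). Next I'll look at the handle from two poses.

```bash
M="python3 -m pendant"
cat > look.py <<'E'
from h import *
import sys
n=sys.argv[1]
im=bot.camera('wrist');c=cam('wrist');cv2.imwrite(f'pics/l{n}.png',im)
print(bot.state()['ee_pos'].round(1))
D={}
for l,z in (('board_c',19),('hub',133),('handle',160)):
    r=pp(l,'wrist'); print(l,r,[atz(c,q[0],z)[:2].round(1).tolist() for q in r])
    if r:
        o,d=ray(c,r[0][0]); D[l]=[o.tolist(),d.tolist()]
json.dump(D,open(f'l{n}.json','w'))
E
$M '[{"xyz":[-0.3,0,0],"rot":[0,0,0],"gripper":-0.3},{"xyz":[-0.6,0,0],"rot":[0,0,0],"gripper":-0.3},{"xyz":[-0.7,0,0],"rot":[0,0,0],"gripper":-0.3},{"xyz":[-0.7,0,0],"rot":[0,0,0],"gripper":-0.3},{"xyz":[-0.7,0,0],"rot":[0,0,0],"gripper":-0.3}]'
python3 look.py 1
$M '[{"xyz":[-0.3,0,0],"rot":[0,0,0],"gripper":-0.3},{"xyz":[-0.45,0,0],"rot":[0,0,0],"gripper":-0.3},{"xyz":[-0.45,0,0],"rot":[0,0,0],"gripper":-0.3},{"xyz":[-0.45,0,0],"rot":[0,0,0],"gripper":-0.3}]'
python3 look.py 2
python3 - <<'E'
from h import *
a,b=[json.load(open(f'l{i}.json')) for i in (1,2)]
for k in a:
    if k in b: print(k,tri([(np.array(x[k][0]),np.array(x[k][1])) for x in (a,b)]).round(1))
p=[cv2.imread(f'pics/l{i}.png')[150:400,220:420] for i in (1,2)]
cv2.imwrite('pics/l12.png',cv2.resize(cv2.hconcat(p),None,fx=2,fy=2,interpolation=cv2.INTER_CUBIC))
E
```

```text
time_s: 10.4
ee_pos: [441.2, 276.1, 279.7]
tcp_rot: [0.127, 0.992, -0.001, -0.001]
wrist_force: [-0.3, 0.4, 0.1]
gripper_width: 55.8
grip_force: 0.0
[440.9 276.4 280.2]
board_c [([314.2, 219.6], 0.97), ([318.4, 225.4], 0.8)] [[507.8, 254.9], [516.3, 257.9]]
hub [([322.9, 306.0], 0.84)] [[553.0, 252.3]]
handle [([327.6, 364.0], 0.63)] [[596.1, 245.3]]
time_s: 11.0
ee_pos: [506.5, 259.8, 280.7]
tcp_rot: [0.126, 0.992, -0.0, -0.0]
wrist_force: [-0.1, -0.7, 0.8]
gripper_width: 54.9
grip_force: 0.0
[506.2 259.9 281. ]
board_c [([315.6, 166.9], 0.88), ([316.8, 171.1], 0.83)] [[511.4, 256.7], [516.5, 256.8]]
hub [([323.2, 241.9], 0.83)] [[555.0, 252.5]]
handle [([327.6, 298.5], 0.91)] [[595.1, 245.6]]
board_c [5.148e+02 2.543e+02 5.000e-01]
hub [558.6 251.4 124.6]
handle [592.6 246.1 163.9]
```

View pics/l12.png

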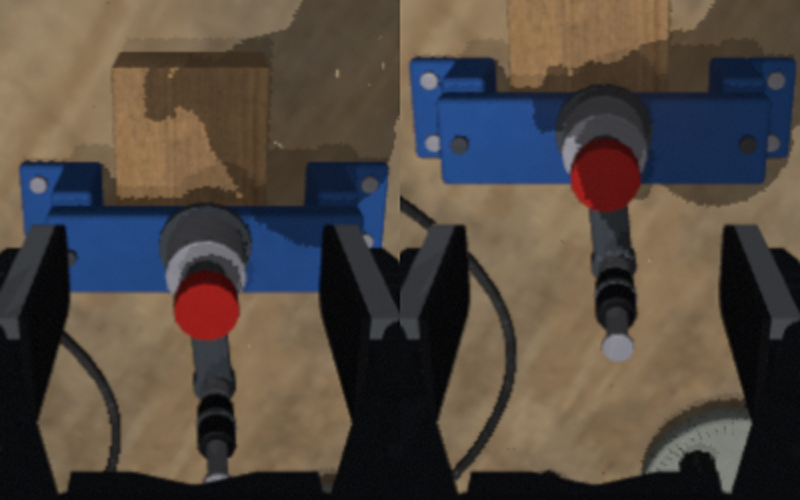

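The two views show the red hub (left 207,305; right 605,174) and the black sleeve (right 615,299), with the pin tip at right (618,347).

```bash
python3 - <<'E'
from h import *
K,D,R,_=cam('wrist'); i=np.array(bot.camera_info('wrist')['tool_from_camera'])
def c(p):
    Rt=Ro.from_quat(bot.state()['tcp_rot']).as_matrix(); C=Rt@i[:3,3]+np.array(p); return K,D,R,-R@C
c1=c((440.9,276.4,280.2));c2=c((506.2,259.9,281))
h1,h2=(323.5,302.5),(322.5,237)
print('hub',atz(c1,h1,136),atz(c2,h2,136),tri([ray(c1,h1),ray(c2,h2)]))
for z in (190,192,195):print('tip',atz(c2,(329,323.5),z))
for z in (158,160,163):print('sleeve',atz(c2,(327.5,299.5),z))
# jig bolts z=8, frame 2
b=[atz(c2,(220+(x-400)/2,150+y/2),8) for x,y in ((430,80),(433,143),(776,81),(773,143))]
print('jig feet mid',np.mean(b,0),'yaw',[np.arctan2(-d[0],d[1]) for d in (b[0]-b[2],b[1]-b[3])], )
b=[atz(c2,(220+(x-400)/2,150+y/2),66) for x,y in ((459,144),(748,144))]
d=b[1]-b[0];print(b,(b[0]+b[1])/2,np.arctan2(-d[0],d[1]))
p=[atz(c1,(220+x/2,150+y/2),38) for x,y in ((113,66),(270,67),(116,196),(267,206))]
print(np.round(p,1)); d=p[1]-p[0]; print('board yaw',np.arctan2(-d[0],d[1]))
E
```

```text
hub [547.8450437 254.5429728 136.       ] [549.11325977 253.39790639 136.        ] [551.95230533 253.20844718 129.50382779]
tip [598.1016731  245.19905064 190.        ]
tip [596.64012947 245.49215922 192.        ]
tip [594.44781403 245.93182209 195.        ]
sleeve [597.3900519  245.16238874 158.        ]
sleeve [596.11068764 245.42031791 160.        ]
sleeve [594.19164124 245.80721166 163.        ]
jig feet mid [562.9735395  250.87623439   8.        ] yaw [np.float64(2.883787804328765), np.float64(2.886589693382448)]
[array([542.03312186, 175.64619902,  66.        ]), array([581.13024325, 325.62575641,  66.        ])] [561.58168255 250.63597772  66.        ] -0.2550077074621937
[[448.8 227.7  38. ]
 [471.4 312.1  38. ]
 [525.3 206.7  38. ]
 [554.2 291.7  38. ]]
board yaw -0.26137901672190494
```

```bash
M="python3 -m pendant"
$M '[{"xyz":[-0.3,0.058,0],"rot":[0,0,0],"gripper":-0.3},{"xyz":[-0.597,0.058,0],"rot":[0,0,0],"gripper":-0.3},{"xyz":[-0.597,0.058,0],"rot":[0,0,0],"gripper":-0.3},{"xyz":[-0.597,0.058,0.2],"rot":[0,0,0],"gripper":-0.3},{"xyz":[-0.597,0.058,0.45],"rot":[0,0,0],"gripper":-0.3},{"xyz":[-0.597,0.058,0.45],"rot":[0,0,0],"gripper":-0.3}]'
python3 - <<'E'
from h import *
go((595,245.7,148),-.255); print(bot.state()['joints'].round(2))
a=bot.camera('scene'); cv2.imwrite('pics/s2.png',cv2.resize(a[130:260,220:360],None,fx=4,fy=4,interpolation=cv2.INTER_CUBIC))
E
```

```text
time_s: 11.8
ee_pos: [592.0, 244.8, 207.7]
tcp_rot: [0.126, 0.992, -0.003, -0.005]
wrist_force: [0.1, -0.2, -1.2]
gripper_width: 55.5
grip_force: 0.0
xyz [-0.021  0.013  0.397] rot [-0.009 -0.011  0.003]
[ 0.63  0.45  0.34 -0.   -1.47 -2.46]
```

View pics/s2.png

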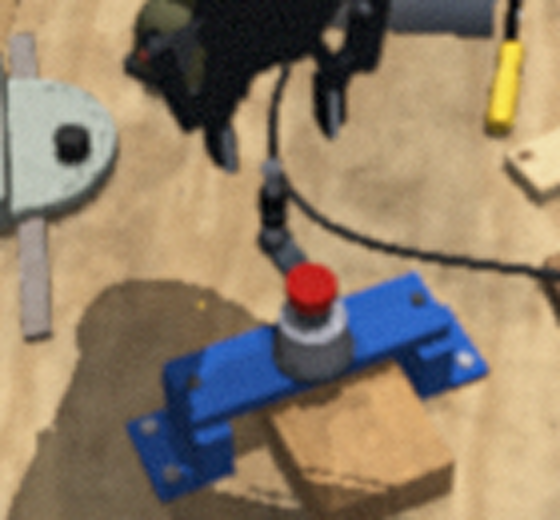

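The open fingers straddle the pin (crop 225,150 and 330,120; pin at 272,170). Now I'll lower and close.

```bash
M="python3 -m pendant"
$M '[{"xyz":[-0.01,0,0.2],"rot":[0,0,0],"gripper":-0.3},{"xyz":[-0.01,0,0.38],"rot":[0,0,0],"gripper":-0.3},{"xyz":[-0.01,0,0.38],"rot":[0,0,0],"gripper":-0.3},{"xyz":[-0.01,0,0.38],"rot":[0,0,0],"gripper":-0.3}]'
python3 -c "
from h import *
go((595,245.7,148),-.255)"
```

```text
time_s: 12.25
ee_pos: [598.1, 245.6, 159.2]
tcp_rot: [0.126, 0.992, 0.001, 0.002]
wrist_force: [0.4, 0.0, 0.9]
gripper_width: 55.6
grip_force: 0.0
xyz [ 0.021 -0.005  0.074] rot [0.002 0.004 0.003]
```

```bash
M="python3 -m pendant"
$M '[{"xyz":[0.02,0,0.07],"rot":[0,0,0],"gripper":-0.3},{"xyz":[0.02,0,0.07],"rot":[0,0,0],"gripper":0.2},{"xyz":[0.02,0,0.07],"rot":[0,0,0],"gripper":0.5},{"xyz":[0.02,0,0.07],"rot":[0,0,0],"gripper":1},{"xyz":[0.02,0,0.07],"rot":[0,0,0],"gripper":1},{"xyz":[0.02,0,0.07],"rot":[0,0,0],"gripper":1},{"xyz":[0.02,0,0.07],"rot":[0,0,0],"gripper":1},{"xyz":[0.02,0,0.07],"rot":[0,0,0],"gripper":1}]' 40
python3 -c "
from h import *
go((595,245.7,148),-.255)
for i in range(3): bot.camera('scene');
print(pp('handle','scene'),pp('handle','top') if bot.camera('top') is not None else 0)
a=bot.camera('scene'); cv2.imwrite('pics/s3.png',cv2.resize(a[130:230,240:340],None,fx=5,fy=5,interpolation=cv2.INTER_CUBIC))"
```

```text
time_s: 13.05
ee_pos: [594.5, 245.9, 145.9]
tcp_rot: [0.126, 0.992, 0.0, 0.0]
wrist_force: [0.9, -0.2, 0.8]
gripper_width: 16.7
grip_force: 39.0
xyz [-0.004 -0.    -0.014] rot [0.    0.001 0.002]
[([300.1, 235.3], 0.52), ([284.6, 180.4], 0.45)] []
```

View pics/s3.png

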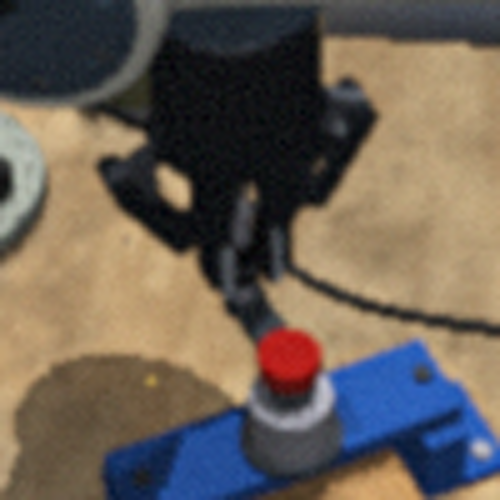

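The sleeve is gripped (16.7 mm opening, 39 N). I'll work out the first backward arc and take a baseline for the hub's red blob.

```bash
cat > arc.py <<'E'
from h import *
import sys
# arc.py dtheta_per_row nrows [cx cy]  : rows from current measured pose about centre, r=45
def red(n):
    m=bot.camera(n).astype(int); k=((m[...,2]>120)&(m[...,1]<60)&(m[...,0]<60)).astype(np.uint8)
    nn,lab,st,ce=cv2.connectedComponentsWithStats(k)
    best=[(int(st[i,4]),ce[i].round(2).tolist(),st[i,:4].tolist()) for i in range(1,nn) if st[i,4]>15 and 270<ce[i][0]<345 and 170<ce[i][1]<225]
    return best
def arc(dt,n,C=(550.8,252.8),fwd=0):
    s=bot.state(); R=Ro.from_quat(s['tcp_rot']); p=s['ee_pos'][:2]-C
    th=np.arctan2(p[1],p[0]); print('th',th.round(3),'r',np.hypot(*p).round(1),'z',s['ee_pos'][2].round(1),'F',s['wrist_force'].round(1),'w',s['gripper_width'].round(1))
    a=-.255; X=np.array([-np.cos(a),-np.sin(a)]);Y=np.array([-np.sin(a),np.cos(a)])
    P=lambda t:45*np.array([np.cos(t),np.sin(t)])
    for k in range(1,n+1):
        d=(P(th+k*dt)-P(th))/150; print([round(d@X,3),round(d@Y,3)],end=' ')
    print()
if __name__=='__main__':
    print(red('scene'),red('top'))
    arc(float(sys.argv[1]),int(sys.argv[2]))
E
python3 arc.py 0.15 6
```

```text
[(97, [297.12, 200.69], [292, 196, 12, 10])] [(110, [313.48, 198.14], [308, 193, 12, 11])]Traceback (most recent call last):
  File "arc.py", line 19, in <module>
    arc(float(sys.argv[1]),int(sys.argv[2]))
    ~~~^^^^^^^^^^^^^^^^^^^^^^^^^^^^^^^^^^^^^
  File "arc.py", line 11, in arc
    th=np.arctan2(p[1],p[0]); print('th',th.round(3),'r',np.hypot(*p).round(1),'z',s['ee_pos'][2].round(1),'F',s['wrist_force'].round(1),'w',s['gripper_width'].round(1))
                                                                                                                                             ^^^^^^^^^^^^^^^^^^^^^^^^
AttributeError: 'float' object has no attribute 'round'
```

```bash
sed -i "s/s\['gripper_width'\].round(1)/round(s['gripper_width'],1)/" arc.py; python3 arc.py 0.15 6; python3 -c "
from h import *
print(proj(cam('scene'),[[551,253,136],[551,253,128]]))"
```

```text
[(100, [297.27, 200.62], [292, 196, 12, 10])] [(111, [313.53, 198.12], [308, 193, 12, 11])]
th -0.157 r 44.2 z 145.9 F [ 1.8 -0.4 -0.3] w 16.7
[np.float64(0.008), np.float64(0.044)] [np.float64(0.022), np.float64(0.087)] [np.float64(0.042), np.float64(0.127)] [np.float64(0.069), np.float64(0.163)] [np.float64(0.1), np.float64(0.196)] [np.float64(0.136), np.float64(0.223)] 
[[297.95172016 200.94684964]
 [298.01190299 203.09542227]]
```

```bash
M="python3 -m pendant"
$M '[{"xyz":[0.008,0.044,0],"rot":[0,0,0],"gripper":1},{"xyz":[0.022,0.087,0],"rot":[0,0,0],"gripper":1},{"xyz":[0.042,0.127,0],"rot":[0,0,0],"gripper":1},{"xyz":[0.069,0.163,0],"rot":[0,0,0],"gripper":1},{"xyz":[0.069,0.163,0],"rot":[0,0,0],"gripper":1}]'
python3 arc.py 0.15 6
```

```text
time_s: 14.1
ee_pos: [590.0, 274.2, 145.8]
tcp_rot: [0.126, 0.992, 0.001, 0.0]
wrist_force: [1.5, 3.1, -0.6]
gripper_width: 16.4
grip_force: 39.5
[(98, [297.41, 200.54], [291, 196, 13, 10])] [(111, [313.47, 198.12], [308, 193, 12, 11])]
th 0.483 r 44.7 z 145.9 F [ 3.4  2.8 -1.4] w 16.6
[np.float64(0.033), np.float64(0.031)] [np.float64(0.07), np.float64(0.057)] [np.float64(0.11), np.float64(0.076)] [np.float64(0.153), np.float64(0.09)] [np.float64(0.197), np.float64(0.097)] [np.float64(0.242), np.float64(0.097)]
```

```bash
M="python3 -m pendant"
$M '[{"xyz":[0.033,0.031,0],"rot":[0,0,0],"gripper":1},{"xyz":[0.07,0.057,0],"rot":[0,0,0],"gripper":1},{"xyz":[0.11,0.076,0],"rot":[0,0,0],"gripper":1},{"xyz":[0.153,0.09,0],"rot":[0,0,0],"gripper":1},{"xyz":[0.153,0.09,0],"rot":[0,0,0],"gripper":1}]'
python3 arc.py 0.15 5
```

```text
time_s: 14.7
ee_pos: [571.2, 293.1, 146.0]
tcp_rot: [0.126, 0.992, 0.002, 0.0]
wrist_force: [1.8, 5.5, -0.3]
gripper_width: 16.4
grip_force: 39.6
[(84, [297.77, 202.86], [292, 198, 12, 10])] [(82, [313.56, 199.96], [308, 196, 12, 9])]
th 1.096 r 45.2 z 146.1 F [1.9 5.6 0.5] w 16.8
[np.float64(0.044), np.float64(0.006)] [np.float64(0.089), np.float64(0.006)] [np.float64(0.134), np.float64(-0.001)] [np.float64(0.177), np.float64(-0.014)] [np.float64(0.217), np.float64(-0.034)]
```

```bash
python3 - <<'E'
from h import *
a=bot.camera('scene')[170:230,265:335]; b=cv2.imread('pics/scene0.png')[170:230,265:335]
t=bot.camera('top')[170:230,280:350]
cv2.imwrite('pics/cmp.png',cv2.resize(cv2.hconcat([b,a,t]),None,fx=3.8,fy=6,interpolation=cv2.INTER_CUBIC))
E
```

```text
(no output)
```

View pics/cmp.png

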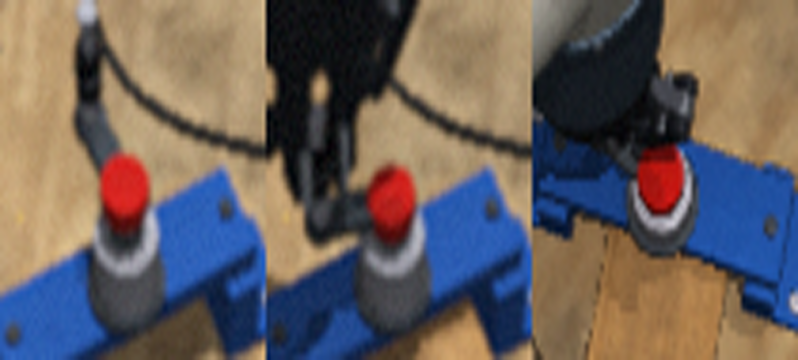

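The hub has clearly sunk onto the boss (middle panel, top edge 168 against 155 before), so the screw has dropped into its thread. Now forward.

```bash
sed -i 's/C=(550.8,252.8)/C=(551.2,253.4)/; s/\[round(d@X,3),round(d@Y,3)\]/[float(round(d@X,3)),float(round(d@Y,3))]/' arc.py; python3 arc.py -0.16 10
```

```text
[(86, [297.72, 202.74], [292, 198, 12, 10])] [(81, [313.53, 199.91], [308, 196, 12, 9])]
th 1.095 r 44.5 z 146.1 F [2.3 5.7 0.2] w 16.8
[-0.046, -0.014] [-0.089, -0.036] [-0.128, -0.063] [-0.162, -0.097] [-0.19, -0.136] [-0.212, -0.179] [-0.226, -0.224] [-0.234, -0.272] [-0.233, -0.32] [-0.225, -0.367]
```

```bash
M="python3 -m pendant"
$M '[{"xyz":[-0.046,-0.014,0],"rot":[0,0,0],"gripper":1},{"xyz":[-0.089,-0.036,0],"rot":[0,0,0],"gripper":1},{"xyz":[-0.128,-0.063,0],"rot":[0,0,0],"gripper":1},{"xyz":[-0.162,-0.097,0],"rot":[0,0,0],"gripper":1},{"xyz":[-0.19,-0.136,0],"rot":[0,0,0],"gripper":1},{"xyz":[-0.212,-0.179,0],"rot":[0,0,0],"gripper":1},{"xyz":[-0.226,-0.224,0],"rot":[0,0,0],"gripper":1},{"xyz":[-0.234,-0.272,0],"rot":[0,0,0],"gripper":1},{"xyz":[-0.233,-0.32,0],"rot":[0,0,0],"gripper":1},{"xyz":[-0.225,-0.367,0],"rot":[0,0,0],"gripper":1},{"xyz":[-0.225,-0.367,0],"rot":[0,0,0],"gripper":1}]'
python3 arc.py -0.16 10
```

```text
time_s: 16.1
ee_pos: [587.7, 228.5, 145.0]
tcp_rot: [0.126, 0.992, -0.0, -0.002]
wrist_force: [-5.6, 2.8, 0.6]
gripper_width: 16.3
grip_force: 40.3
[(99, [297.38, 202.75], [292, 198, 12, 10])] [(106, [313.55, 198.83], [308, 193, 12, 12])]
th -0.595 r 44.2 z 144.9 F [-6.7  2.7 -0.3] w 16.7
[0.02, -0.044] [0.046, -0.084] [0.078, -0.119] [0.116, -0.149] [0.157, -0.173] [0.202, -0.189] [0.25, -0.198] [0.297, -0.2] [0.345, -0.194] [0.391, -0.18]
```

```bash
M="python3 -m pendant"
$M '[{"xyz":[0.02,-0.044,0],"rot":[0,0,0],"gripper":1},{"xyz":[0.046,-0.084,0],"rot":[0,0,0],"gripper":1},{"xyz":[0.08,-0.119,0],"rot":[0,0,0],"gripper":1},{"xyz":[0.118,-0.149,0],"rot":[0,0,0],"gripper":1},{"xyz":[0.16,-0.173,0],"rot":[0,0,0],"gripper":1},{"xyz":[0.205,-0.189,0],"rot":[0,0,0],"gripper":1},{"xyz":[0.253,-0.198,0],"rot":[0,0,0],"gripper":1},{"xyz":[0.3,-0.2,0],"rot":[0,0,0],"gripper":1},{"xyz":[0.348,-0.194,0],"rot":[0,0,0],"gripper":1},{"xyz":[0.394,-0.18,0],"rot":[0,0,0],"gripper":1},{"xyz":[0.394,-0.18,0],"rot":[0,0,0],"gripper":1}]'
python3 arc.py -0.16 10
```

```text
time_s: 17.3
ee_pos: [523.8, 217.2, 145.0]
tcp_rot: [0.126, 0.992, -0.001, -0.002]
wrist_force: [-4.8, -2.8, -0.6]
gripper_width: 16.6
grip_force: 40.3
[] []
th -2.217 r 45.4 z 144.8 F [-4.  -3.9 -0.1] w 16.4
[0.043, 0.022] [0.081, 0.05] [0.115, 0.084] [0.143, 0.123] [0.164, 0.166] [0.178, 0.212] [0.185, 0.259] [0.184, 0.307] [0.176, 0.355] [0.16, 0.4]
```

```bash
M="python3 -m pendant"
$M '[{"xyz":[0.045,0.022,0],"rot":[0,0,0],"gripper":1},{"xyz":[0.083,0.05,0],"rot":[0,0,0],"gripper":1},{"xyz":[0.117,0.084,0],"rot":[0,0,0],"gripper":1},{"xyz":[0.145,0.123,0],"rot":[0,0,0],"gripper":1},{"xyz":[0.166,0.166,0],"rot":[0,0,0],"gripper":1},{"xyz":[0.18,0.212,0],"rot":[0,0,0],"gripper":1},{"xyz":[0.187,0.259,0],"rot":[0,0,0],"gripper":1},{"xyz":[0.186,0.307,0],"rot":[0,0,0],"gripper":1},{"xyz":[0.178,0.355,0],"rot":[0,0,0],"gripper":1},{"xyz":[0.162,0.4,0],"rot":[0,0,0],"gripper":1},{"xyz":[0.162,0.4,0],"rot":[0,0,0],"gripper":1}]'
python3 arc.py -0.16 10
```

```text
time_s: 18.5
ee_pos: [517.2, 283.9, 145.2]
tcp_rot: [0.126, 0.992, 0.001, -0.001]
wrist_force: [-3.7, 4.4, -0.6]
gripper_width: 16.3
grip_force: 39.4
[] []
th 2.409 r 45.6 z 145.5 F [-4.4  5.1 -0.6] w 16.3
[-0.025, 0.041] [-0.057, 0.077] [-0.094, 0.107] [-0.135, 0.132] [-0.18, 0.149] [-0.227, 0.159] [-0.275, 0.162] [-0.322, 0.157] [-0.368, 0.144] [-0.412, 0.124]
```

```bash
M="python3 -m pendant"
$M '[{"xyz":[-0.025,0.041,0],"rot":[0,0,0],"gripper":1},{"xyz":[-0.057,0.077,0],"rot":[0,0,0],"gripper":1},{"xyz":[-0.094,0.107,0],"rot":[0,0,0],"gripper":1},{"xyz":[-0.135,0.132,0],"rot":[0,0,0],"gripper":1},{"xyz":[-0.18,0.149,0],"rot":[0,0,0],"gripper":1},{"xyz":[-0.227,0.159,0],"rot":[0,0,0],"gripper":1},{"xyz":[-0.275,0.162,0],"rot":[0,0,0],"gripper":1},{"xyz":[-0.322,0.157,0],"rot":[0,0,0],"gripper":1},{"xyz":[-0.368,0.144,0],"rot":[0,0,0],"gripper":1},{"xyz":[-0.368,0.144,0],"rot":[0,0,0],"gripper":1}]'
python3 arc.py -0.05 3
python3 - <<'E'
from h import *
a=bot.camera('scene')[150:250,250:350]; t=bot.camera('top')[160:270,260:370]
cv2.imwrite('pics/end.png',cv2.hconcat([cv2.resize(x,(390,500),interpolation=cv2.INTER_CUBIC) for x in (a,t)]))
c=cam('top');bot.camera('top');r=pp('board_c','top');print(r,[atz(c,q[0],19)[:2].round(1).tolist() for q in r])
E
```

```text
time_s: 19.6
ee_pos: [578.7, 288.3, 146.2]
tcp_rot: [0.127, 0.992, 0.0, 0.001]
wrist_force: [3.9, 1.9, -0.7]
gripper_width: 16.4
grip_force: 39.5
[(90, [297.51, 204.92], [292, 201, 12, 9])] [(103, [313.49, 199.52], [308, 195, 12, 11])]
th 0.922 r 44.4 z 146.3 F [ 3.5  2.6 -0.4] w 16.6
[-0.014, -0.006] [-0.027, -0.013] [-0.04, -0.02] 
[([315.0, 217.2], 0.83), ([311.6, 215.8], 0.74)] [[520.3, 251.3], [524.3, 260.7]]
```

View pics/end.png

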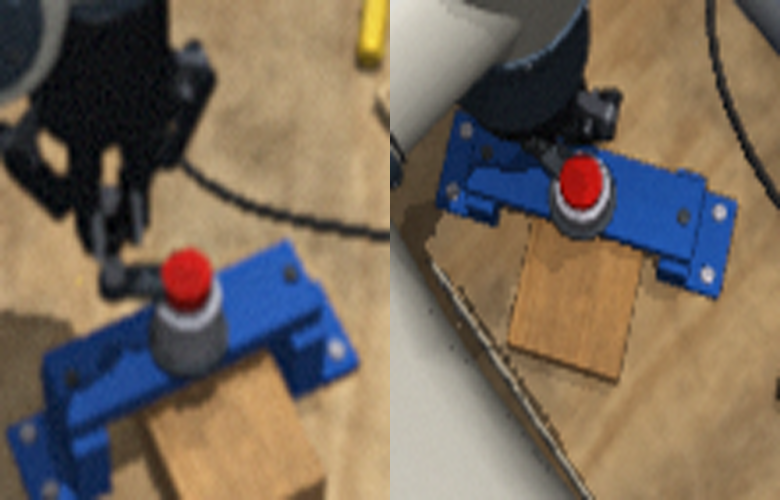

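The picture shows the hub another 2.1 px (8 mm) lower, with the gripper still on the sleeve. The block is square under the crossbar, so I'm handing the job in.

```bash
python3 -c "
from cell import bot
print(bot.job_done())"
```

```text
the job is handed in; nothing more can be done
None
```

The job is handed in at about 20 s: the fir block is pushed square against the stop, and the screw was turned back until it dropped, then forward about one turn (6.45 rad by the handle, hub about 8 mm lower). The gripper is still closed on the crank handle at 40 N and the bystanders were left alone; no verdict came back, and I inferred the seating from the push force and the camera views.

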